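# Tap a thread in a brass blank on the angled fixture

### The arm

A 6-joint arm with a two-finger parallel gripper is mounted at the origin on a cart in front of the work surface, level with it; the furniture and walls round the work are solid. World frame = base frame: x ahead of the robot, y to its left, z up, the work surface at z = 0. Lengths are in mm, angles in rad, forces in N, time in s.
With the tool pointing down it reaches from about 350 to 975 mm from the base axis. Payload 7.1 kg.
Tool frame: the origin (TCP) lies midway between the tips of the shut fingers; the grasp point (between the pads) lies 19 mm behind it (ctrl.tcp_to_grasp is the distance from the TCP to the grasp point, in mm); z points along the fingers, y is the line along which they close (so a half turn about z gives the same grasp; the last joint's range is limited). The gripper opens to 88 mm and grips with 3 to 60 N. Pads are 20 mm wide; open, the fingers measure 115 mm over their backs; the gripper's body (75 mm by 178 mm) begins 61 mm behind the grasp point.
Start: joints at [1.256, 0.423, 1.63, -0, 1.089, -0.019], TCP at [182.159, 597.849, 222.675] pointing down, gripper open.
Joint ranges: [-3, 3], [-0.9, 2.11], [0.09, 2.58], [-1.31, 4.45], [0.11, 2.69], [-2.54, 2.54]. Speed limits (rad/s): [2.39, 2.39, 3.01, 3.14, 3.14, 3.14].

### API

Orientations are given as a rotation vector (axis times angle).
In Python, from workcell import get_obs, cams, ticket, boxes_of, ctrl gives the robot as it stands.
- The arm moves only by the shell command python3 -m creep 'ROWS' [OPENING]. ROWS is JSON, one flat list of numbers, 4 for each row, row after row: the shift along the world's x, y, z in m, then the turn about the world's z in rad. In form: [tx, ty, tz, spin, tx, ty, tz, spin, ...]. A call has 1 to 10 rows; each row is the pose to reach, as a shift and turn from the pose commanded when the call began; what a row does not reach only later rows make up. A row lasts 1/12 s, in which the tool goes at most 41.7 mm and 7.16 degrees, less where a joint would pass 70% of its speed; a pose out of reach is approached as far as the arm can. A call with a gripper value outside its range is refused whole. OPENING is the opening, from 0 (shut) to 1 (fully open), set as the call begins (- or left out, the last holds). The fingers move at their own pace and stop on an object; the grip force is fixed at half the most. Time passes only in rows, so rows that repeat a pose let the fingers close. It gives the time, the measured TCP pose, the force, the opening and the grip force at its end, in the units of the state.
- get_obs(): the state, without advancing time (a new reading comes with each control period).
- cams.get_image(name): name is "scene" or "top" or "wrist"; returns (picture, depth): 400x640x3 uint8, red, green, blue; 400x640 float32, mm along the optical axis (not along the pixel's ray), 0 where there is no reading.
- cams.get_calibration(name): a dict with "mtx" (3x3 intrinsics, pixels), "D" ([k1, k2, p1, p2, k3] as OpenCV has them; the pictures are not rectified), "R" (3x3) and "t" (3): a world point X has camera coordinates R X + t; the wrist camera has in their place "mount" (4x4, takes a point from camera to tool coordinates, whose origin is the TCP and whose axes are the flange's). Camera axes: x right, y down, z forward; pixel columns grow to the right and rows downward; lengths in mm; the calibration is good to about 2 mm. A picture is of the moment at which its call begins: read the wrist's pose just before it. get_calibration takes no time and is no camera call.
- ticket.close_job(): hands the job in; it is judged then, once.
Trained networks look in the newest picture that a camera, given by its name, has taken for a name from the list of things; names that differ only in an ending like _2 or _b are one class to them, and where a whole thing is asked for, a point or a joint stands for the part that bears it (a point fixed in the world has none). Each returns a list of dicts, best first, with "score" (0 to 1); they miss things now and then, are a little off and sometimes report something else, mostly with a low value. They report only what shows in the picture. A call takes as long as a camera call.
- boxes_of(camera, target): "centre" ([column, row] in pixels, amid what is visible of it).
The state is a dict: "t": time; "qpos": joint angles; "qvel": joint speeds; "joint_torque": joint torques, N m; "ee_pos": TCP position; "orientation": TCP orientation; "ft_force": force on the tool from outside, world axes, zero at the start; "moment": the same for the moment, N m; "width": finger opening in mm; "grasp_force": force on a finger pad.
Only numpy, scipy, OpenCV 4.12 (cv2) and the standard library are available. Lean on these libraries where they do the work, as an engineer would, in place of code of your own. Each camera call takes 0.05 s, during which the arm holds its last target. There are 200 camera calls.

### The job

Clamp the brass blank by swinging the cam lever towards the robot as far as it goes, and leave it clamped. Then run the thread tap in by its T-handle: half a turn clockwise, a quarter turn back to break the chip, and about half a turn clockwise again until the tap comes to its stop, then let go. Leave the other parts on the bench undisturbed.

Things in the scene. Friction and masses are not known exactly. Their poses are not given: they have to be found in the camera images.
- fixture: Fixed: dark steel plate (x -55..75, y -60..90, 12 mm thick), grey block 56 mm wide, 90 mm high, its seat sloping 30 deg to the front; on it a hex brass blank, 26 x 14 mm, between steel jaws. Origin under the plate on the bench; z up, -x = front (roughly to the robot), +y = left. Seat centre at (15, 0, 70) mm; the tap axis leaves it along (-0.5, 0, 0.866).
- clamp_pivot (a point): Centre of the cam lever's upright pivot pin, at the left of the block, 30 mm above the bench. Axes parallel to those of the fixture.
- clamp_knob (a point): Middle of the black upright knob at the end of the cam lever: a cylinder 15 mm in diameter and 26 mm tall, centre 45 mm and top 58 mm above the bench, 75 mm from the pivot axis. The steel lever arm below it is 10 mm thick, at 22 mm height. Open, the lever points to the fixture's left; shut, mostly to its front.
- clamp (a joint): Angle of the cam lever about its upright pivot: 0 = fully open (pointing 5 degrees behind the fixture's +y), 1.2 rad = fully shut, at its stop; grows counter-clockwise seen from above. Stays where it is left; friction about 0.12 N m (2 N at the knob).
- tap_grip (a point): Centre of the steel T-handle's cross-bar, on the tap axis, 63 mm from the seat, about 125 mm above the bench. Bar 46 mm long (point x), 14 thick (y: grasp across this), 22 high (z: up along the axis, leaning 30 deg to the fixture's front; grip along it). Below: 16 mm of free neck (10 mm dia.), then a knurled chuck, 22 mm dia. Turns with the tap; at joint 0 its y is the fixture's y.
- tap (a joint): Turn of the tap about its leaning axis: grows clockwise as seen from above along the axis (screwing in, 1.5 mm a turn). It starts near 0 (within 0.25 rad) with the tap standing in the blank; the stop is at 4.75 rad. Friction about 0.08 N m; it stays where it is left.
- tee_piece_mid (a point): Centre of a loose grey metal tee fitting, 39 x 57 x 24 mm, to the left of the fixture; a bystander.
- tape_elec_mid (a point): Centre of a loose black tape roll lying flat, 57 mm across, 19 mm high, to the right of the fixture; a bystander.
- spare_nut_mid (a point): Centre of a loose brass union nut, 23 x 27 x 14 mm, to the left of the fixture; a bystander.

How it is judged:
By the outcome, as a careful person would: the job done as asked, in the order asked, and still so for the second after the job is handed in, with the robot touching nothing.
It also fails if it takes over 67 s, if anything falls off the work surface, if the arm or the gripper's body presses on something with over 40 N, if the wrist force passes 120 N, or if a joint passes its speed limit or range.

## Working session

There is one attempt and no reset: what is moved stays moved. The work goes in short steps, Python scripts to look and compute and a shell command to move; the robot and the scene stay as the last step left them, time stands still between calls to the robot, and variables do not carry over. Pictures are saved under pics/ and viewed, at most 10 in all, crops included, and the job is handed in when it is done.

```bash
mkdir -p pics; ls; cat > h.py <<'E'
import numpy as np, cv2
from workcell import get_obs, cams, ticket, boxes_of, ctrl
from scipy.spatial.transform import Rotation as Ro
def cam(n):
    c=cams.get_calibration(n); o=get_obs()
    if 'mount' in c:
        T=np.eye(4); T[:3,:3]=Ro.from_rotvec(o['orientation']).as_matrix(); T[:3,3]=o['ee_pos']
        M=np.linalg.inv(T@np.array(c['mount'])); R,t=M[:3,:3],M[:3,3]
    else: R,t=np.array(c['R']),np.array(c['t']).ravel()
    return np.array(c['mtx']),np.array(c['D'],float),R,t
def onplane(n,px,z,C=None):
    K,D,R,t=C or cam(n)
    u=cv2.undistortPoints(np.array([[px]],float),K,D)[0,0]
    d=R.T@np.array([u[0],u[1],1.]); o=-R.T@t
    return o+d*(z-o[2])/d[2]
def atdepth(n,px,dep,C=None):
    K,D,R,t=C or cam(n)
    u=cv2.undistortPoints(np.array([[px]],float),K,D)[0,0]
    return R.T@(np.array([u[0],u[1],1.])*dep-t)
def proj(n,X,C=None):
    K,D,R,t=C or cam(n)
    return cv2.projectPoints(np.atleast_2d(np.array(X,float)),cv2.Rodrigues(R)[0],t,K,D)[0][:,0]
def save(n,f):
    im,d=cams.get_image(n); cv2.imwrite('pics/'+f,im[:,:,::-1]); return im,d
E
python3 - <<'E'
from h import *
o=get_obs(); print({k:np.round(v,3) for k,v in o.items()}, ctrl.tcp_to_grasp)
H={'fixture':45,'clamp_knob':45,'tap_grip':125,'tee_piece_mid':12,'tape_elec_mid':10,'spare_nut_mid':7,'clamp_pivot':30}
for n in ('top','scene'):
    im,d=save(n,n+'0.png')
    for k,z in H.items():
        try:
            for b in boxes_of(n,k)[:2]:
                c=b['centre'];dp=d[int(c[1]),int(c[0])]
                print(n,k,np.round(b['score'],2),np.round(c),onplane(n,c,z).round(),atdepth(n,c,dp).round())
        except Exception as e: print(n,k,e)
E
```

```text
pics
{'t': np.float64(0.0), 'qpos': array([ 1.256,  0.424,  1.631, -0.   ,  1.089, -0.019]), 'qvel': array([-0.   , -0.001,  0.001, -0.   , -0.003, -0.001]), 'joint_torque': array([ 0.0000e+00, -5.4461e+01, -2.7367e+01,  6.4000e-02,  2.3000e-02,
       -0.0000e+00]), 'ee_pos': array([181.998, 597.341, 221.906]), 'orientation': array([-4.630e-01, -3.107e+00,  2.000e-03]), 'ft_force': array([-0.576, -0.666, -0.246]), 'moment': array([-0.054,  0.049, -0.001]), 'grasp_force': np.float64(0.0), 'width': np.float64(87.471)} 18.700000000000003
top fixture 0.94 [366. 195.] [ 544. -106.   45.] [ 541. -103.   80.]
top clamp_knob 0.51 [335. 190.] [558. -27.  45.] [560. -27.  27.]
top tap_grip 0.45 [373. 203.] [ 516. -114.  125.] [ 515. -113.  138.]
top tee_piece_mid 0.58 [209. 227.] [472. 310.  12.] [471. 309.  17.]
top tape_elec_mid 0.55 [433. 183.] [ 577. -289.   10.] [ 577. -290.    8.]
top spare_nut_mid 0.74 [374. 203.] [ 526. -129.    7.] [ 514. -115.  138.]
top spare_nut_mid 0.55 [209. 191.] [568. 312.   7.] [568. 312.  10.]
top clamp_pivot 0.96 [367. 197.] [ 541. -109.   30.] [ 536. -105.   73.]
scene fixture 0.79 [348. 257.] [ 517. -130.   45.] [ 511. -138.   56.]
scene clamp_knob 0.51 [333. 215.] [564.   3.  45.] [563.   1.  48.]
scene tap_grip 0.87 [342. 232.] [ 503. -122.  125.] [ 504. -122.  124.]
scene tee_piece_mid 0.45 [249. 175.] [475. 307.  12.] [473. 300.  17.]
scene tape_elec_mid 0.71 [409. 312.] [ 555. -295.   10.] [ 561. -290.   -1.]
scene spare_nut_mid 0.38 [272. 166.] [557. 318.   7.] [558. 322.   4.]
scene clamp_pivot 0.88 [349. 258.] [ 526. -122.   30.] [ 512. -139.   54.]
```

```bash
python3 - <<'E'
import cv2
a=cv2.imread('pics/top0.png')[140:260,290:450]; b=cv2.imread('pics/scene0.png')[150:350,220:460]
a=cv2.resize(a,(800,600),interpolation=2);cv2.imwrite('pics/a.png',a)
cv2.imwrite('pics/b.png',cv2.resize(b,(720,600),interpolation=2))
E
```

```text
(no output)
```

View pics/a.png

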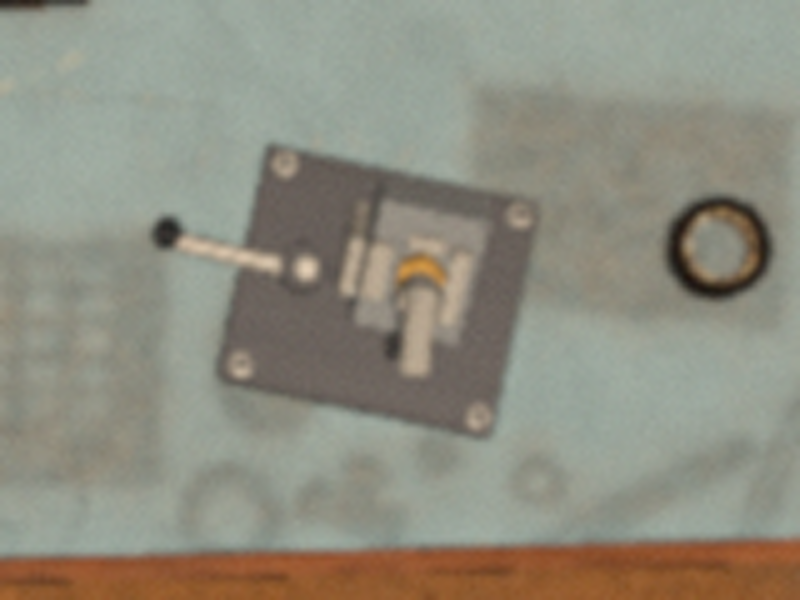

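View pics/b.png

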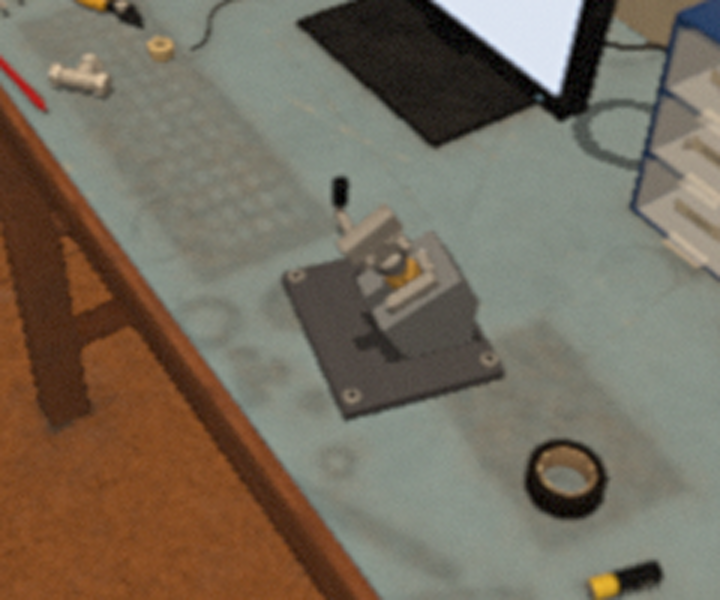

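```bash
python3 - <<'E'
from h import *
P=lambda u,v:(290+u/5-.4,140+v/5-.4)
C=cam('top')
c=np.array([onplane('top',P(*p),12,C) for p in [(270,145),(540,205),(490,437),(220,380)]])[:,:2]
L=np.array([(75,90),(75,-60),(-55,-60),(-55,90)],float)
A=L-L.mean(0);B=c-c.mean(0)
th=np.arctan2((A[:,0]*B[:,1]-A[:,1]*B[:,0]).sum(),(A*B).sum())
R=np.array([[np.cos(th),-np.sin(th)],[np.sin(th),np.cos(th)]]); o=c.mean(0)-R@L.mean(0)
print('yaw',np.degrees(th),'org',o, 'res',(c-(L@R.T+o)).round(1).tolist())
s=np.array([15-.5*63,0]);print('tap_grip',R@s+o, 70+.866*63)
kn=onplane('top',P(168,232),58,C); pv=onplane('top',P(303,268),33,C)
print('knob',kn,'pivot',pv,np.linalg.norm((kn-pv)[:2]),np.degrees(np.arctan2(*(kn-pv)[1::-1])), 'pivot local',R.T@(pv[:2]-o))
E
```

```text
yaw -13.65091560607838 org [ 527.00669625 -119.94152264] res [[-1.1, -1.0], [-1.1, 1.3], [2.1, 1.8], [0.1, -2.0]]
tap_grip [ 510.97279388 -116.04742779] 124.55799999999999
knob [568.32750991   4.35487361  58.        ] pivot [551.11726024 -65.75146975  33.        ] 72.18789423375999 76.2073378395675 pivot local [10.64031657 58.34950549]
```

```bash
python3 -m creep '[0.039,-0.059,-0.005,-0.12,0.07,-0.107,-0.01,-0.24,0.09,-0.14,-0.02,-0.36,0.11,-0.17,-0.02,-0.48,0.13,-0.2,-0.02,-0.6,0.15,-0.23,-0.02,-0.72,0.17,-0.26,-0.02,-0.84,0.19,-0.29,-0.02,-0.96,0.21,-0.32,-0.02,-1.08,0.23,-0.35,-0.02,-1.2]' 0.35; python3 -c "
from h import *
o=get_obs();print(o['t'],o['ee_pos'],o['qpos'],Ro.from_rotvec(o['orientation']).as_matrix()[:,1],o['width'])"
```

```text
t: 1.63
ee_pos: [411.2, 248.7, 203.0]
orientation: [2.143, 2.297, 0.001]
ft_force: [0.6, 0.5, -0.7]
width: 31.1
grasp_force: 0.0
1.6333 [411.23531443 248.72209589 202.97924474] [5.19178917e-01 2.38030877e-01 1.95902079e+00 2.24993976e-05
 9.43815502e-01 4.49934037e-01] [9.97604244e-01 6.91762731e-02 6.45352937e-04] 31.148337460146717
```

```bash
python3 -m creep '[0.02,-0.03,0,-0.06,0.04,-0.06,-0.01,-0.12,0.06,-0.09,-0.02,-0.18,0.08,-0.12,-0.03,-0.24,0.1,-0.15,-0.04,-0.3,0.12,-0.18,-0.04,-0.35,0.14,-0.21,-0.04,-0.35,0.157,-0.245,-0.04,-0.35,0.157,-0.245,-0.04,-0.35,0.157,-0.245,-0.04,-0.35]'; python3 - <<'E'
from h import *
o=get_obs();print(o['ee_pos'],o['qpos'],Ro.from_rotvec(o['orientation']).as_matrix()[:,1])
C=cam('wrist');im,d=save('wrist','w1.png')
for k,z in (('clamp_knob',58),('tap_grip',136),('clamp_pivot',33)):
    for b in boxes_of('wrist',k)[:2]:
        c=b['centre'];print(k,b['score'],c,onplane('wrist',c,z,C),atdepth('wrist',c,d[int(c[1]),int(c[0])],C))
print(proj('wrist',[[568,4,58],[551,-66,33],[511,-116,124.5]],C))
E
```

```text
t: 2.47
ee_pos: [568.0, 3.9, 162.6]
orientation: [2.508, 1.892, 0.0]
ft_force: [-0.4, 0.9, 0.1]
width: 31.2
grasp_force: 0.0
[567.97469278   3.8743367  162.56213335] [-1.41818173e-02  4.17677798e-01  1.80233649e+00  1.15929805e-04
  9.21414967e-01  2.64121818e-01] [ 9.61503585e-01 -2.74792354e-01  1.33625957e-04]
clamp_knob 0.65 [322.2, 223.5] [564.60399381 -20.22170435  58.        ] [561.90840937 -30.48733207  27.52110294]
tap_grip 0.9 [317.4, 337.6] [542.33230362 -83.13049677 136.        ] [ 534.12735754 -110.45373699  102.29710432]
clamp_pivot 0.92 [323.5, 262.2] [551.44567038 -72.48862615  33.        ] [552.25933066 -69.34215559  39.45573524]
[[318.68035664 199.3627643 ]
 [321.50509912 257.13580709]
 [293.01537477 366.9514407 ]]
```

View pics/w1.png

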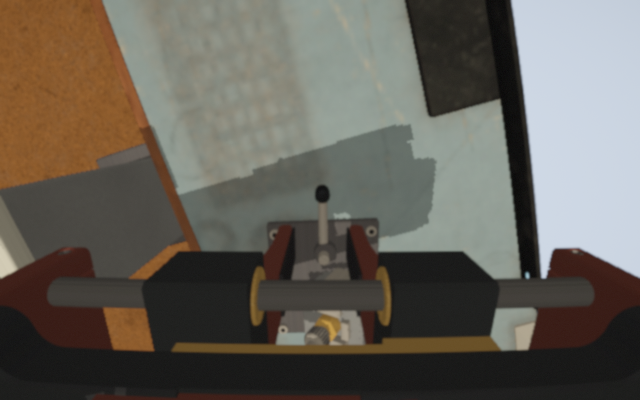

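```bash
python3 - <<'E'
from h import *
C=cam('wrist');im,d=cams.get_image('wrist')
for p,z in (((322,189),58),((322,194),50),((323,248),33),((323,241),33)): print(p,onplane('wrist',p,z,C))
for v in range(182,206,3): print(v,d[v,322],atdepth('wrist',(322,v),d[v,322],C).round(1))
a=im[170:300,250:390];cv2.imwrite('pics/w1b.png',cv2.resize(a,(646,600),interpolation=2)[:,:,::-1])
E
```

```text
(322, 189) [572.29369802  15.63785979  58.        ]
(322, 194) [570.524374     9.13156959  50.        ]
(323, 248) [554.34788575 -53.28990581  33.        ]
(323, 241) [556.54123154 -45.39322035  33.        ]
182 329.57794 [5.714e+02 1.120e+01 1.000e-01]
185 331.37927 [570.4   7.6  -0.8]
188 290.06882 [571.6  12.9  40.5]
191 278.49597 [571.5  12.6  52.5]
194 273.71597 [571.   11.   57.9]
197 273.5061 [570.3   8.4  58.8]
200 275.35413 [569.4   5.3  57.8]
203 276.13358 [568.6   2.4  57.7]
```

View pics/w1b.png

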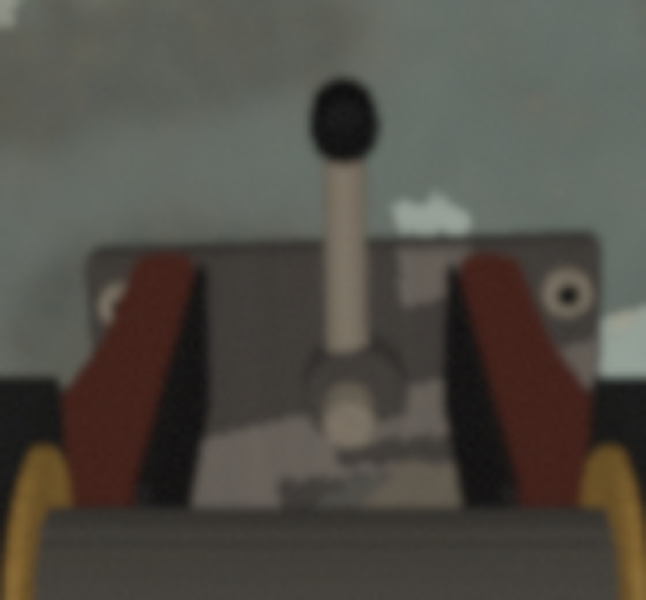

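```bash
python3 -m creep '[0.002,0.002,-0.035,0.02,0.002,0.002,-0.07,0.02,0.002,0.002,-0.1,0.02,0.002,0.002,-0.125,0.02,0.002,0.002,-0.125,0.02,0.002,0.002,-0.125,0.02]' 0.35; python3 -m creep '[0,0,0,0,0,0,0,0]' 0.25; python3 -m creep '[-0.009,0.0017,0,0.122,-0.0182,0.0024,0,0.244,-0.0274,0.0019,0,0.366,-0.0365,0.0003,0,0.489,-0.0453,-0.0023,0,0.611,-0.0537,-0.0061,0,0.733,-0.0616,-0.0108,0,0.855,-0.0689,-0.0164,0,0.977,-0.0754,-0.0229,0,1.1,-0.0784,-0.0266,0,1.16]'
```

```text
t: 3.22
ee_pos: [568.2, 8.4, 37.0]
orientation: [-2.483, -1.922, 0.004]
ft_force: [-0.5, -0.5, 1.0]
width: 30.6
grasp_force: 0.0
t: 3.38
ee_pos: [570.8, 7.9, 39.6]
orientation: [2.484, 1.921, 0.004]
ft_force: [-0.4, 0.3, 0.8]
width: 23.2
grasp_force: 0.0
t: 4.22
ee_pos: [492.0, -19.3, 39.6]
orientation: [1.016, 2.969, 0.002]
ft_force: [0.9, 2.6, 0.7]
width: 21.9
grasp_force: 1.0
```

```bash
python3 -m creep '[-0.0015,-0.002,0,0.035,-0.0031,-0.0042,0,0.06,-0.0031,-0.0042,0,0.06]'; python3 -m creep '[-0.0011,-0.0017,0,0.02,-0.0021,-0.0034,0,0.04,-0.0021,-0.0034,0,0.04]'
```

```text
t: 4.47
ee_pos: [491.1, -21.4, 39.8]
orientation: [0.936, 2.992, 0.007]
ft_force: [6.1, 18.7, -4.0]
width: 22.3
grasp_force: 9.4
t: 4.72
ee_pos: [491.2, -22.3, 39.9]
orientation: [0.877, 3.007, 0.013]
ft_force: [12.8, 39.7, -10.1]
width: 22.6
grasp_force: 20.0
```

```bash
python3 -m creep '[0.004,0.005,0,-0.04,0.007,0.009,0,-0.04,0.007,0.009,0,-0.04]' - ; python3 -m creep '[0,0,0.002,0,0,0,0.03,0,0,0,0.065,0.1,0,0,0.1,0.2,0,0,0.14,0.3,0.005,-0.02,0.17,0.37,0.01,-0.05,0.18,0.37,0.015,-0.08,0.18,0.37,0.018,-0.097,0.18,0.37,0.018,-0.097,0.18,0.37]' 0.35; python3 - <<'E'
from h import *
o=get_obs();print(o['ee_pos'],o['qpos'],Ro.from_rotvec(o['orientation']).as_matrix()[:,1])
C=cam('wrist');im,d=save('wrist','w2.png')
np.save('w2d.npy',d)
for k,z in (('clamp_knob',50),('tap_grip',125)):
    for b in boxes_of('wrist',k)[:2]:
        c=b['centre'];print(k,b['score'],c,onplane('wrist',c,z,C),atdepth('wrist',c,d[int(c[1]),int(c[0])],C))
print(proj('wrist',[[511,-116,125]],C))
a=im[100:300,200:440];cv2.imwrite('pics/w2b.png',cv2.resize(a,(720,600),interpolation=2)[:,:,::-1])
E
```

```text
t: 4.97
ee_pos: [494.6, -17.1, 39.2]
orientation: [0.933, 2.996, 0.001]
ft_force: [-0.4, -0.3, 0.4]
width: 22.2
grasp_force: 0.0
t: 5.8
ee_pos: [511.2, -118.0, 218.8]
orientation: [0.374, 3.117, -0.002]
ft_force: [-0.4, -0.3, 1.1]
width: 30.9
grasp_force: 0.0
[ 511.17290806 -118.0485093   218.80676297] [-2.49164336e-01  2.80174389e-01  1.85566183e+00 -9.60377701e-04
  1.00332220e+00 -1.58073491e+00] [ 2.36450819e-01  9.71643099e-01 -8.35253750e-04]
clamp_knob 0.93 [383.3, 170.6] [512.98542902 -43.70747242  50.        ] [517.74090487 -39.59254288  26.6019145 ]
tap_grip 0.65 [324.1, 205.3] [ 516.51377403 -115.65027521  125.        ] [ 513.05138142 -114.97090657  137.50942304]
[[322.31905636 199.73394624]]
```

View pics/w2b.png

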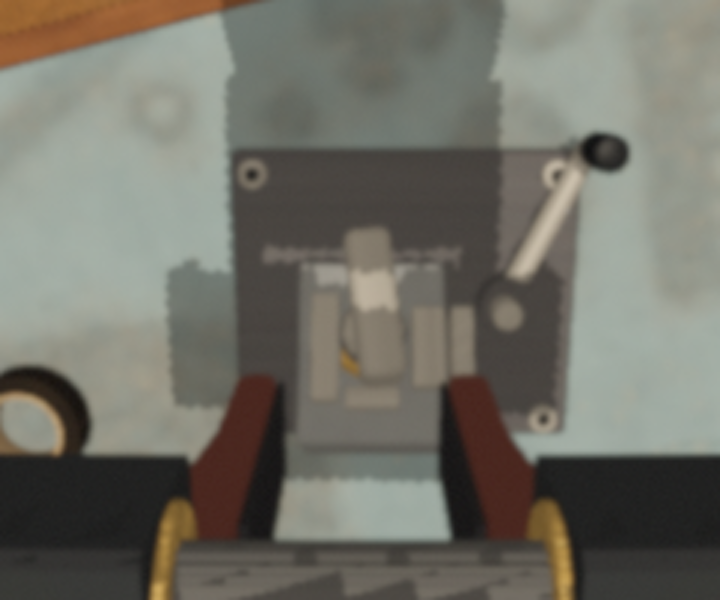

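```bash
cat >> h.py <<'E'
def bar(f=None,yaw=-13.7,c0=(511,-116,124.5)):
    """tap handle angle from the wrist depth: points on the bar's top face"""
    C=cam('wrist');im,d=cams.get_image('wrist')
    if f: cv2.imwrite('pics/'+f,cv2.resize(im[100:300,200:440],(720,600),interpolation=2)[:,:,::-1])
    K,D,R,t=C
    vv,uu=np.mgrid[100:330,200:440]; z=d[100:330,200:440].ravel()
    u=cv2.undistortPoints(np.c_[uu.ravel(),vv.ravel()].astype(float)[:,None],K,D)[:,0]
    X=(np.c_[u,np.ones(len(u))]*z[:,None]-t)@R
    X=X[z>0]-c0
    y=np.radians(yaw);c,s=np.cos(y),np.sin(y)
    F=np.array([[c,s,0],[-s,c,0],[0,0,1]])@X.T
    a=np.array([-.5,0,.866]);e=np.array([.866,0,.5])
    A,E,Y=a@F,e@F,F[1]
    m=(A>5)&(A<20)&(np.hypot(E,Y)<32)
    P=np.c_[E,Y][m].astype(np.float32)
    r=cv2.minAreaRect(P); w,V=np.linalg.eigh(np.cov(P.T)); v=V[:,1]
    cc=np.array(r[0]); ctr=np.array(c0)+np.array([[c,-s,0],[s,c,0],[0,0,1]])@(e*cc[0]+np.array([0,1,0])*cc[1])
    print('n',m.sum(),'rect',np.round(r[0],1),np.round(r[1],1),'ang mod180 (ccw, deg)',np.degrees(np.arctan2(v[1],v[0])).round(1),'top A',np.median(A[m]).round(1),'grip centre',ctr.round(1))
E
python3 -c "
from h import *
bar()"
```

```text
n 775 rect [2.6 2.1] [46.2 14. ] ang mod180 (ccw, deg) -173.2 top A 9.1 grip centre [ 513.7 -114.5  125.8]
```

```bash
python3 -m creep '[0.003,0.003,-0.035,0.1,0.003,0.003,-0.065,0.135,0.003,0.003,-0.09,0.135,0.003,0.003,-0.105,0.135,0.003,0.003,-0.105,0.135,0.003,0.003,-0.105,0.135]' 0.35; python3 -m creep '[0,0,0,0,0,0,0,0]' 0.3; python3 -m creep '[0,0,0,-0.12,0,0,0,-0.24,0,0,0,-0.36,0,0,0,-0.48,0,0,0,-0.6,0,0,0,-0.72]'
```

```text
t: 6.5
ee_pos: [513.1, -110.7, 112.1]
orientation: [-0.156, -3.135, -0.001]
ft_force: [-0.4, 0.3, 0.6]
width: 31.0
grasp_force: 0.0
t: 6.67
ee_pos: [514.8, -111.6, 114.0]
orientation: [0.157, 3.135, -0.001]
ft_force: [0.5, 0.1, -0.3]
width: 26.6
grasp_force: 0.0
t: 7.17
ee_pos: [515.7, -113.5, 114.3]
orientation: [1.258, 2.873, -0.002]
ft_force: [2.0, -10.4, -4.4]
width: 25.9
grasp_force: 5.1
```

```bash
python3 -m creep '[0,-0.002,0,-0.12,0,-0.002,0,-0.24,0,-0.002,0,-0.36,0,-0.002,0,-0.48,0,-0.002,0,-0.6,0,-0.002,0,-0.72,0,-0.002,0,-0.84]'; python3 -m creep '[0,0,0,-0.12,0,0,0,-0.24,0,0,0,-0.36,0,0,0,-0.48,0,0,0,-0.6,0,0,0,-0.72]'
```

```text
t: 7.75
ee_pos: [513.7, -115.0, 113.7]
orientation: [2.323, 2.112, -0.002]
ft_force: [-3.0, -7.3, -0.9]
width: 26.5
grasp_force: 6.4
t: 8.25
ee_pos: [513.2, -113.9, 113.7]
orientation: [2.92, 1.159, -0.001]
ft_force: [-3.9, -0.9, 1.8]
width: 26.7
grasp_force: 7.6
```

```bash
python3 -m creep '[0,0,0,-0.12,0,0,0,-0.24,0,0,0,-0.36,0,0,0,-0.48,0,0,0,-0.6,0,0,0,-0.72,0,0,0,-0.84,0,0,0,-0.96,0,0,0,-0.99,0,0,0,-0.99]'; python3 -m creep '[0,0,0,0,0,0,0,0,0,0,0,0,0,0,0,0]' 0.1;  python3 -c "
from h import *
o=get_obs();print(o['qpos'],Ro.from_rotvec(o['orientation']).as_matrix()[:,1],o['moment'])"
```

```text
t: 9.08
ee_pos: [514.2, -113.8, 113.9]
orientation: [3.121, -0.36, 0.002]
ft_force: [-2.1, 1.0, 1.4]
width: 26.7
grasp_force: 1.9
t: 9.42
ee_pos: [513.6, -114.4, 113.0]
orientation: [3.12, -0.357, -0.0]
ft_force: [-3.4, -4.2, 2.1]
width: 13.7
grasp_force: 30.0
[-2.41099631e-01  4.40355248e-01  1.92098893e+00 -1.50244280e-03
  7.80275030e-01  1.55887825e+00] [-0.22614037 -0.97409415  0.0010565 ] [-0.95615254  0.66602935 -0.03740407]
```

```bash
python3 -m creep '[0,0,0,0,0,0,0,0]' 0.3; python3 -m creep '[0,0,0,0.12,0,0,0,0.24,0,0,0,0.36,0,0,0,0.48,0,0,0,0.6,0,0,0,0.72,0,0,0,0.84,0,0,0,0.96,0,0,0,1.08]';  python3 -m creep '[0,0,0,0.12,0,0,0,0.24,0,0,0,0.36,0,0,0,0.48,0,0,0,0.6,0,0,0,0.63,0,0,0,0.63]'; python3 -m creep '[0,0,0,-0.06,0,0,0,-0.06,0,0,0.04,-0.06,0,0,0.08,-0.06,0,0,0.105,-0.06,0,0,0.105,-0.06,0,0,0.105,-0.06]' 0.35; python3 -c "
from h import *
bar('w3.png')"
```

```text
t: 9.58
ee_pos: [514.2, -113.7, 112.9]
orientation: [-3.121, 0.359, -0.002]
ft_force: [0.1, 0.3, 0.5]
width: 23.3
grasp_force: 0.0
t: 10.33
ee_pos: [513.9, -113.9, 112.8]
orientation: [2.858, 1.305, 0.0]
ft_force: [-2.9, -2.8, 1.2]
width: 26.6
grasp_force: 5.8
t: 10.92
ee_pos: [513.3, -113.3, 112.6]
orientation: [-2.317, -2.119, 0.0]
ft_force: [-3.5, 1.0, 2.1]
width: 26.3
grasp_force: 5.9
t: 11.5
ee_pos: [515.1, -113.9, 219.2]
orientation: [2.379, 2.047, 0.004]
ft_force: [-0.0, 0.6, -1.1]
width: 30.5
grasp_force: 0.0
n 699 rect [2.9 2. ] [45.6 14. ] ang mod180 (ccw, deg) 82.0 top A 8.6 grip centre [ 513.9 -114.6  125.9]
```

View pics/w3.png

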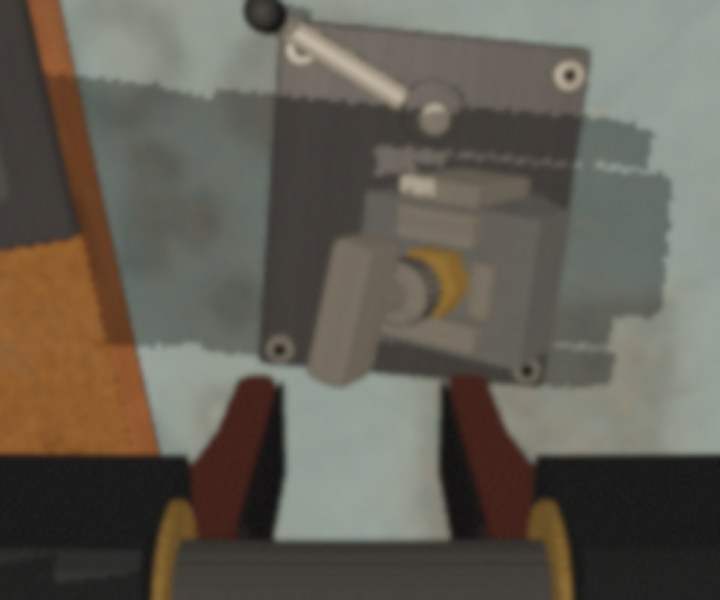

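```bash
python3 -m creep '[0,0,-0.035,0,0,0,-0.07,0,0,0,-0.09,0,0,0,-0.105,0,0,0,-0.105,0,0,0,-0.105,0]' 0.35; python3 -m creep '[0,0,0,0,0,0,0,0,0,0,0,0.06,0,0,0,0.12,0,0,0,0.17,0,0,0,0.19,0,0,0,0.19]' 0.3; python3 -m creep '[0,0,0,-0.08,0,0,0,-0.08,0,0,0.04,-0.08,0,0,0.08,-0.08,0,0,0.105,-0.08,0,0,0.105,-0.08,0,0,0.105,-0.08]' 0.35; python3 -c "
from h import *
bar()"
```

```text
t: 12.05
ee_pos: [512.4, -113.3, 110.8]
orientation: [-2.379, -2.047, 0.004]
ft_force: [-0.0, -0.3, 1.0]
width: 30.8
grasp_force: 0.0
t: 12.63
ee_pos: [513.3, -113.5, 113.1]
orientation: [-2.176, -2.265, 0.0]
ft_force: [-2.3, 1.8, 1.0]
width: 26.7
grasp_force: 4.4
t: 13.22
ee_pos: [515.1, -114.1, 219.5]
orientation: [2.261, 2.175, 0.004]
ft_force: [-0.3, -0.4, 0.4]
width: 30.3
grasp_force: 0.0
n 716 rect [2.9 1.6] [14.3 46. ] ang mod180 (ccw, deg) 91.6 top A 8.6 grip centre [ 513.8 -115.   125.9]
```

```bash
python3 -m creep '[0,0,-0.035,0,0,0,-0.07,0,0,0,-0.09,0,0,0,-0.105,0,0,0,-0.105,0,0,0,-0.105,0]' 0.35; python3 -m creep '[0,0,0,0,0,0,0,0,0,0,0,-0.12,0,0,0,-0.24,0,0,0,-0.36,0,0,0,-0.48,0,0,0,-0.6,0,0,0,-0.72,0,0,0,-0.84]' 0.3; python3 -m creep '[0,0,0,-0.12,0,0,0,-0.24,0,0,0,-0.36,0,0,0,-0.48,0,0,0,-0.6,0,0,0,-0.72,0,0,0,-0.84]';  python3 -m creep '[0,0,0,-0.12,0,0,0,-0.24,0,0,0,-0.36,0,0,0,-0.48,0,0,0,-0.6,0,0,0,-0.72,0,0,0,-0.84,0,0,0,-0.84]'; python3 -m creep '[0,0,0,0.14,0,0,0,0.14,0,0,0.04,0.14,0,0,0.08,0.14,0,0,0.105,0.14,0,0,0.105,0.14,0,0,0.105,0.14]' 0.35; python3 -c "
from h import *
bar();print(get_obs()['qpos'])"
```

```text
t: 13.77
ee_pos: [512.5, -113.4, 111.0]
orientation: [-2.263, -2.175, 0.003]
ft_force: [0.6, 0.5, 0.4]
width: 30.8
grasp_force: 0.0
t: 14.52
ee_pos: [513.3, -113.8, 113.6]
orientation: [2.959, 1.056, -0.0]
ft_force: [-2.2, -1.1, 0.5]
width: 26.9
grasp_force: 7.3
t: 15.1
ee_pos: [513.8, -113.8, 113.7]
orientation: [3.132, -0.243, 0.001]
ft_force: [-1.5, 0.3, 0.1]
width: 26.4
grasp_force: 3.3
t: 15.77
ee_pos: [514.1, -114.3, 113.6]
orientation: [2.762, -1.496, 0.003]
ft_force: [-1.1, -3.9, -1.4]
width: 26.4
grasp_force: 2.7
t: 16.35
ee_pos: [514.8, -113.8, 219.5]
orientation: [-2.862, 1.294, -0.006]
ft_force: [-0.2, -0.2, -0.2]
width: 31.0
grasp_force: 0.0
n 587 rect [2.7 1.6] [14.  45.7] ang mod180 (ccw, deg) 164.6 top A 8.6 grip centre [ 513.7 -115.   125.9]
[-2.40290174e-01  2.84088833e-01  1.85237861e+00  2.00802955e-04
  1.00421732e+00  2.17942105e+00]
```

```bash
python3 -m creep '[0,0,0,0.12,0,0,0,0.24,0,0,0,0.36,0,0,0,0.48,0,0,0,0.6,0,0,0,0.72,0,0,0,0.84,0,0,0,0.96,0,0,0,1.08,0,0,0,1.2]'; python3 -m creep '[0,0,0,0.12,0,0,0,0.24,0,0,0,0.36,0,0,0,0.48,0,0,0,0.6,0,0,0,0.72,0,0,0,0.84,0,0,0,0.96,0,0,0,1.08,0,0,0,1.2]'; python3 -m creep '[0,0,0,0.12,0,0,0,0.24,0,0,0,0.36,0,0,0,0.48,0,0,0,0.6,0,0,0,0.72,0,0,0,0.84,0,0,0,0.96,0,0,0,1.045,0,0,0,1.045]'; python3 -c "
from h import *
bar();o=get_obs();print(o['qpos'][0]-o['qpos'][5])"
```

```text
t: 17.23
ee_pos: [512.5, -113.3, 215.6]
orientation: [-3.09, -0.557, 0.005]
ft_force: [-0.2, 0.1, 0.3]
width: 30.8
grasp_force: 0.0
t: 18.07
ee_pos: [512.5, -113.3, 215.6]
orientation: [-2.235, -2.204, 0.003]
ft_force: [-0.3, -0.5, -0.3]
width: 30.9
grasp_force: 0.0
t: 18.9
ee_pos: [512.6, -113.4, 215.8]
orientation: [-0.841, -3.023, 0.0]
ft_force: [-0.1, 0.0, 0.3]
width: 30.9
grasp_force: 0.0
n 775 rect [2.8 2.4] [13.5 45.6] ang mod180 (ccw, deg) 164.6 top A 8.2 grip centre [ 513.9 -114.3  125.9]
1.0233450095027459
```

Aligned at 58.6°; now descend and drive clockwise to the stop.

```bash
python3 -m creep '[0,0,-0.035,0,0,0,-0.07,0,0,0,-0.09,0,0,0,-0.102,0,0,0,-0.102,0,0,0,-0.102,0]' 0.35; python3 -m creep '[0,0,0,0,0,0,0,0,0,0,0,-0.12,0,0,0,-0.24,0,0,0,-0.36,0,0,0,-0.48,0,0,0,-0.6,0,0,0,-0.72,0,0,0,-0.84]' 0.3; python3 -m creep '[0,0,0,-0.1,0,0,0,-0.2,0,0,0,-0.3,0,0,0,-0.4,0,0,0,-0.48,0,0,0,-0.54,0,0,0,-0.6,0,0,0,-0.6]'; python3 -c "
from h import *
print(get_obs()['moment'])"
```

```text
t: 19.45
ee_pos: [513.0, -113.5, 114.7]
orientation: [-0.849, -3.022, 0.0]
ft_force: [0.2, 0.6, 0.5]
width: 30.6
grasp_force: 0.0
t: 20.2
ee_pos: [514.4, -114.8, 116.9]
orientation: [2.012, 2.409, -0.001]
ft_force: [-1.9, -5.9, -1.2]
width: 26.4
grasp_force: 5.3
t: 20.87
ee_pos: [513.5, -114.2, 116.6]
orientation: [2.633, 1.713, -0.001]
ft_force: [-3.7, -2.1, 2.3]
width: 26.7
grasp_force: 5.0
[-0.53418154  0.78065774  0.16464103]
```

```bash
for i in 1; do python3 -m creep '[0,0,0,-0.04,0,0,0,-0.08,0,0,0,-0.08]'; done; python3 -c "
from h import *
o=get_obs();print(o['moment'],o['qpos'][0]-o['qpos'][5])"; python3 -m creep '[0,0,0,-0.04,0,0,0,-0.08,0,0,0,-0.08]';python3 -c "
from h import *
o=get_obs();print(o['moment'],o['qpos'][0]-o['qpos'][5])"
```

```text
t: 21.12
ee_pos: [513.5, -114.0, 116.3]
orientation: [2.697, 1.61, -0.001]
ft_force: [-4.3, -2.7, 1.9]
width: 26.5
grasp_force: 5.4
[-0.3922293   0.81396453  0.17785898] -0.4951478427084388
t: 21.37
ee_pos: [513.6, -113.8, 116.1]
orientation: [2.759, 1.502, -0.0]
ft_force: [-4.9, -1.9, 1.8]
width: 26.6
grasp_force: 8.6
[-0.29740819  0.73531676  0.23115312] -0.5739694851925824
```

```bash
python3 -m creep '[0,0,0,-0.04,0,0,0,-0.08,0,0,0,-0.08]'; python3 -c "
from h import *
o=get_obs();print(o['moment'],o['qpos'][0]-o['qpos'][5])"; python3 -m creep '[0,0,0,-0.04,0,0,0,-0.06,0,0,0,-0.06]';python3 -c "
from h import *
o=get_obs();print(o['moment'],o['qpos'][0]-o['qpos'][5])"
```

```text
t: 21.62
ee_pos: [513.8, -113.5, 116.2]
orientation: [2.816, 1.392, 0.0]
ft_force: [-5.0, -0.2, 4.8]
width: 26.7
grasp_force: 21.7
[0.0489728  0.65452101 0.7051843 ] -0.6524261033663358
t: 21.87
ee_pos: [514.0, -113.5, 116.3]
orientation: [2.855, 1.31, 0.0]
ft_force: [-4.8, 0.3, 6.2]
width: 26.9
grasp_force: 35.2
[0.15248989 0.52499151 1.17409829] -0.7105701424854247
```

At the stop (moment rises to 1.2 N m). Back off, lift away and check everything.

```bash
python3 -m creep '[0,0,0,0.1,0,0,0,0.2,0,0,0,0.25,0,0,0,0.25]' 0.35; python3 -m creep '[0,0,0.035,0,0,0,0.07,0,0,0,0.102,0,0,0,0.102,0,0,0,0.102,0,0,0,0.102,0]'; python3 -c "
from h import *
bar('w4.png')
C=cam('top');im,d=save('top','top1.png')
a=cv2.imread('pics/top0.png');b=cv2.imread('pics/top1.png')
for k in ('tee_piece_mid','tape_elec_mid','spare_nut_mid','clamp_knob'): print(k,[(np.round(x['centre']),round(x['score'],2)) for x in boxes_of('top',k)[:2]])
"
```

```text
t: 22.2
ee_pos: [514.7, -113.7, 116.0]
orientation: [2.669, 1.655, 0.003]
ft_force: [0.4, -0.3, -0.4]
width: 30.9
grasp_force: 0.0
t: 22.7
ee_pos: [513.7, -113.5, 217.3]
orientation: [-2.674, -1.65, -0.001]
ft_force: [-0.6, -0.3, -0.3]
width: 30.9
grasp_force: 0.0
n 666 rect [2.9 2.2] [45.  13.9] ang mod180 (ccw, deg) 87.8 top A 8.0 grip centre [ 513.9 -114.5  125.9]
tee_piece_mid [(array([209., 226.]), 0.6)]
tape_elec_mid []
spare_nut_mid [(array([208., 197.]), 0.5)]
clamp_knob [(array([348., 204.]), 0.48)]
```

View pics/w4.png

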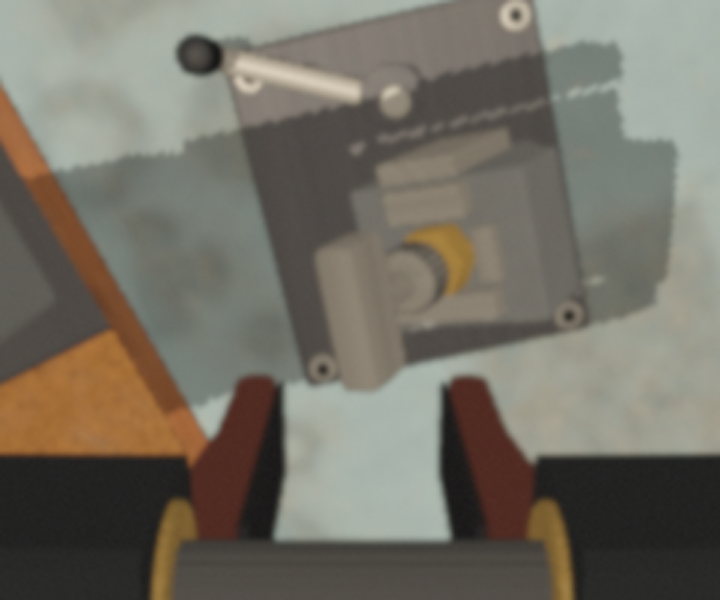

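```bash
python3 -c "
from h import *
C=cam('wrist');k=onplane('wrist',(266.7,117.5),58,C);p=onplane('wrist',(331.5,133),35,C);print(k,p,np.degrees(np.arctan2(k[1]-p[1],k[0]-p[0])),'expect',-13.7+85+68.75)
print(ticket.close_job())"
```

```text
[497.52860724 -19.59295719  58.        ] [552.8095505  -66.31004401  35.        ] 139.799354374198 expect 140.05
the job is handed in; nothing more can be done
None
```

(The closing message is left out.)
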